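# Hang the pump key on its latching peg

### The arm

A 6-joint arm with a two-finger parallel gripper is mounted at the origin on the work surface. World frame = base frame: x ahead of the robot, y to its left, z up, the work surface at z = 0. Lengths are in m, angles in degrees, forces in N, time in s.
With the tool pointing down it reaches from about 0.3 to 0.75 m from the base axis. Payload 8.5 kg.
Tool frame: the origin (TCP) lies at the very end of the fingers, on their centre line; the grasp point (between the pads) lies 19 mm behind it; z points along the fingers, y is the line along which they close (so a half turn about z gives the same grasp; the last joint's range is limited). The gripper opens to 85 mm and grips with 20 to 120 N. Pads are 22 mm wide; open, the fingers measure 114 mm over their backs; the gripper's body (76 mm by 85 mm) begins 54 mm behind the grasp point. The pads swing forward as they close: fully open they stand 13 mm farther back than shut.
Start: joints at [59.399, 21.807, 74.336, -0, 83.858, -12.336], TCP at [0.172, 0.522, 0.211] pointing down, gripper open.
Joint ranges: [-178.18, 178.18], [-50.72, 133.34], [12.68, 142.11], [-81.47, 261.47], [9.98, 163.14], [-165.26, 165.26]. Speed limits (degrees/s): [136.94, 136.94, 180, 180, 180, 180].

### API

Orientations are given as a 3x3 rotation matrix whose columns are the frame's x, y, z axes.
In Python, from rig import observe, cams, ticket gives the robot as it stands.
- The arm moves only by the tool move_arm, never from a script. Its arguments are lists of equal length, an entry for each row: "jaw": the finger opening in cm, from 0 to 8.54; "dp": the shift along the tool's x, y, z in cm, a list of three; "turn": the turn, a rotation vector about the tool's x, y, z in rad, a list of three. In form: {"jaw": [jaw, ...], "dp": [[tx, ty, tz], ...], "turn": [[wx, wy, wz], ...]}. A call has 1 to 12 rows; each row shifts and turns the commanded pose from where the row before left it, along the tool's axes as they then stand; what a row does not reach is not made up. A row lasts 1/12 s, in which the tool goes at most 41.7 mm and 7.16 degrees, less where a joint would pass 70% of its speed; a pose out of reach is approached as far as the arm can. A call is refused whole if a number of a shift passes 4.17 or a number of a turn 0.125, either way. A call with a gripper value outside its range is refused whole. The fingers move at their own pace and stop on an object; "force" is the grip in N (left out, the last holds). Time passes only in rows, so rows that do not move let the fingers close. It gives the time, the measured TCP pose, the force, the opening and the grip force at its end, in the units of the state.
- observe(): the state, without advancing time (a new reading comes with each control period).
- cams.get_image(name): name is "scene" or "top" or "wrist"; returns (picture, depth): 400x640x3 uint8, red, green, blue; 400x640 float32, m along the optical axis (not along the pixel's ray), 0 where there is no reading.
- cams.calibration(name): a dict with "vertical_fov" (degrees; the focal length in pixels is half the picture's height over the tangent of half this angle, whatever the lens; pixels are square), "cx", "cy" (the principal point, pixels), "view" (4x4, takes a point from world to camera coordinates); the wrist camera has in their place "tool_from_camera" (4x4, takes a point from camera to tool coordinates, whose origin is the TCP and whose axes are the flange's). Camera axes: x right, y up, looking along -z (the intrinsics and any distortion apply to the point x, -y, -z); pixel columns grow to the right and rows downward; lengths in m; the calibration is good to about 2 mm. A picture is of the moment at which its call begins: read the wrist's pose just before it. calibration takes no time and is no camera call.
- ticket.close_job(): hands the job in; it is judged then, once.
Trained networks look in the newest picture that a camera, given by its name, has taken for a name from the list of things; names that differ only in an ending like _2 or _b are one class to them, and where a whole thing is asked for, a point or a joint stands for the part that bears it (a point fixed in the world has none). Each returns a list of dicts, best first, with "p" (0 to 1); they miss things now and then, are a little off and sometimes report something else, mostly with a low value. They report only what shows in the picture. A call takes as long as a camera call. They do not tell look-alikes from the thing itself.
- cams.spot_in(camera, query): "box" ([centre column, centre row, width, height] as shares, 0 to 1, of the picture: columns of its width, rows of its height, round what is visible of it).
- cams.outline_of(camera, query): "mask" (400x640 bool, what is visible of it) and "box" ([centre column, centre row, width, height] as shares, 0 to 1, of the picture: columns of its width, rows of its height, round what is visible of it).
- cams.mark_of(camera, query): "location" ([column, row] as shares, 0 to 1, of the picture: columns of its width, rows of its height: a listed point, or the origin of a listed thing).
The state is a dict: "time_s": time; "q": joint angles; "qvel": joint speeds; "joint_efforts": joint torques, N m; "position": TCP position; "tool_rot": TCP orientation; "ft_force": force on the tool from outside, world axes, zero at the start; "wrist_torque": the same for the moment, N m; "grip_width": finger opening in m; "gripper_force": force on a finger pad.
Only numpy, scipy, OpenCV 4.12 (cv2) and the standard library are available. Lean on these libraries where they do the work, as an engineer would, in place of code of your own. Each camera call takes 0.05 s, during which the arm holds its last target. There are 200 camera calls.

### The job

Take the steel pump key with the round eye out of the rack, slide its eye along the peg of the stand and press it gently back against the sprung buffer until the little gravity flap under the peg, lifted by the eye, has dropped again behind it. Leave the key hanging freely from the peg, locked in by the flap, and leave the blank key in its slot. Never press on the stand harder than 25 N.

Things in the scene. Friction and masses are not known exactly. Their poses are not given: they have to be found in the camera images.
- key: flat steel pump key with a round eye, 0.27 kg, 6 mm thick, 173 mm tall, upright in one of the rack's slots. Origin: centre of its lower end; z up the key, y normal to the plate, x across it. Two-pronged foot 24 mm wide; above the eye a grip tab 22 mm wide, 120 to 173 mm above the origin, to be pinched across its 6 mm. Same either way round.
- key_eye (a point): centre of the key's eye (ring of 28 mm bore, 50 mm outside), 95 mm above the key's origin; axes as the key's
- blank: blank key in the rack's other slot: same outline, size, material, origin and axes as the key, but a solid disc where the eye would be; stays in its slot
- rack: fixed grey plastic block 160 (x) x 60 (y) x 55 mm high; two slots in its top at x = -37.5 and +37.5 mm, narrow along y, 1 mm play each side, floor 10 mm above the bench. Either key may stand in either slot. Origin: centre of its underside on the bench, z up
- stand: fixed stand on the bench, origin at bench height, z up. Its level steel peg (10 mm diameter, coned tip) runs along -x in the plane y = 0; the eye goes on along +x. The peg is clamped by hand and not measured: axis anywhere from 164 to 176 mm above the bench, stick-out anywhere from 0 to 14 mm. Post and clamp behind the buffer reach at most 22 mm above the peg's axis.
- peg_tip (a point): fixed mark on the stand where the peg's tip would be at stick-out 0 and axis height 170 mm: x = -101 mm in the stand's frame, its axes the stand's. The true tip lies 0 to 14 mm further out (-x) and up to 6 mm higher or lower. The flap's pivot is 20 mm inward of the true tip
- buffer_face (a point): fixed mark like peg_tip, x = -42 mm: front of the rubber buffer (32 mm disc round the peg) at stick-out 0; the true face is 59 mm inward of the true tip. Spring 2.5 N/mm, 4 mm travel, then solid. With the eye's upper rim resting on the peg, pressing the buffer in about 2 mm (5 N) lets the flap drop; with the eye held over 3 mm higher it does not drop
- flap (a joint): gravity flap (rad): 0 hanging on its stop, grows as it is lifted; 0.3 to 0.4 as an eye resting on the peg passes. A light bar 42 x 6 x 5 mm hinged in the peg, sloping 48 degrees down towards the buffer. An eye pushed on swings it up; once past, it falls by itself and its end stops the eye from coming back
Mind the look-alikes: they are no part of the job. Leave any green or purple look-alike of the rack alone.

How it is judged (in metres and radians):
On the way, in this order (a step that is already met when the one before it is completed fails the run):
1. the key is drawn up out of its slot (z of key_eye in the frame of rack above 0.155 m), for 0.1 s.
2. the eye is on the peg and lifts the flap (value of joint flap above 0.12 rad and x of key_eye in the frame of stand between -0.11 and -0.02 m and y of key_eye in the frame of stand between -0.012 and 0.012 m and z of key_eye in the frame of stand between 0.148 and 0.188 m), for 0.04 s.
At the end, for the whole second after the job is handed in: The key hangs on the peg, swaying under 0.2 m/s, upright to 0.25 rad, its eye between buffer and flap (eye centre 30 to 64.5 mm out from the stand's origin, within 10 mm sideways, 148 to 172 mm high); the flap is down within 0.06 rad of its stop; the blank is within 20 mm of its place (value of joint flap below 0.06 rad and x of key_eye in the frame of stand between -0.0645 and -0.03 m and y of key_eye in the frame of stand between -0.01 and 0.01 m and z of key_eye in the frame of stand between 0.148 and 0.172 m and angle between key's own z axis and vertical below 0.25 rad and linear speed of key below 0.2 m/s and distance of blank from where it was at the start of the episode below 0.02 m); the robot touches nothing.
It fails at once if the key is pressed against the stand with more than 25 N (contact force between key and stand above 25 N).
It fails at once if the blank key is pulled out or knocked by more than 20 mm (distance of blank from where it was at the start of the episode above 0.02 m).
It also fails if it takes over 51 s, if anything falls off the work surface, if the arm or the gripper's body presses on something with over 40 N, if the wrist force passes 120 N, or if a joint passes its speed limit or range.

## Working session

There is one attempt and no reset: what is moved stays moved. The work goes in short steps, Python scripts to look and compute and a tool call to move; the robot and the scene stay as the last step left them, time stands still between calls to the robot, and variables do not carry over. Pictures are saved under pics/ and viewed, at most 10 in all, crops included, and the job is handed in when it is done.

Besides the shell and the picture viewer there is one more tool, called after "Request:" as a command line: name --argument value ..., lists and objects as JSON in quotes. move_arm: Moves the arm, as the interface text tells. Its arguments: {"type":"object","properties":{"jaw":{"type":"array","items":{"type":"number"}},"dp":{"type":"array","items":{"type":"array","items":{"type":"number"}}},"turn":{"type":"array","items":{"type":"array","items":{"type":"number"}}},"force":{"type":"number"}},"required":["jaw","dp","turn"]}

```bash
mkdir -p pics; cat > h.py <<'E'
import numpy as np, cv2
from rig import observe, cams, ticket
def K(n):
    c=cams.calibration(n); f=200/np.tan(np.radians(c["vertical_fov"])/2); return f,c["cx"],c["cy"],c
def pose():
    s=observe(); T=np.eye(4); T[:3,:3]=np.array(s["tool_rot"]).reshape(3,3); T[:3,3]=s["position"]; return T
def w_from_c(n,T=None):
    c=cams.calibration(n)
    return (T if T is not None else pose())@np.array(c["tool_from_camera"]) if n=="wrist" else np.linalg.inv(np.array(c["view"]))
def pts(n,u,v,d,T=None):
    f,cx,cy,c=K(n); u,v,d=map(np.asarray,(u,v,d))
    p=np.stack([(u-cx)/f*d,-(v-cy)/f*d,-d,np.ones_like(d)],-1)
    return (p@w_from_c(n,T).T)[...,:3]
def proj(n,P,T=None):
    f,cx,cy,c=K(n); q=np.linalg.inv(w_from_c(n,T))@np.append(P,1); return cx+f*q[0]/-q[2], cy-f*q[1]/-q[2]
def save(n,img): cv2.imwrite("pics/"+n,img[:,:,::-1])
E
python3 - <<'E'
from h import *
np.set_printoptions(precision=4,suppress=True)
for n in ["scene","top"]:
    c=cams.calibration(n); print(n,{k:(v if k!="view" else w_from_c(n)) for k,v in c.items()})
    im,d=cams.get_image(n); save(n+".png",im); np.save(n+"_d.npy",d)
    for q in ["key","blank","rack","stand","flap"]:
        for r in cams.outline_of(n,q)[:4]:
            m=r["mask"]&(d>0); v,u=np.nonzero(m)
            P=pts(n,u,v,d[m]); print(n,q,round(r["p"],2),np.round(np.array(r["box"])*[640,400,640,400]),len(u),np.median(P,0),P.min(0),P.max(0))
    for q in ["key_eye","peg_tip","buffer_face","rack","stand","key","blank"]:
        print(n,q,[(round(r["p"],2),np.round(np.array(r["location"])*[640,400],1)) for r in cams.mark_of(n,q)[:3]])
print(observe(), cams.calibration("wrist"))
E
```

```text
scene {'vertical_fov': 51.44547011808884, 'cx': 316.86334868279636, 'cy': 198.94585703812214, 'view': array([[-0.8713, -0.3847,  0.3048,  0.8405],
       [ 0.4908, -0.6775,  0.5478,  0.4905],
       [-0.0042,  0.6269,  0.7791,  1.0201],
       [ 0.    ,  0.    ,  0.    ,  1.    ]])}
scene key 0.53 [311. 201.  17.  34.] 251 [ 0.5091 -0.1397  0.1234] [ 0.4442 -0.2376 -0.0017] [ 0.5289 -0.1362  0.1852]
scene blank 0.88 [286. 213.  17.  32.] 326 [ 0.5841 -0.1393  0.1158] [ 0.5141 -0.2851 -0.0022] [ 0.608  -0.135   0.1859]
scene rack 0.72 [256. 195.  56.  43.] 1411 [ 0.6091 -0.2922  0.0529] [ 0.506  -0.3961 -0.0035] [ 0.6865 -0.2766  0.0625]
scene rack 0.62 [241. 147.  51.  31.] 1169 [ 0.5677 -0.506   0.0519] [ 0.4656 -0.6276 -0.0026] [ 0.6454 -0.4844  0.0622]
scene rack 0.56 [299. 228.  54.  43.] 1221 [ 0.5515 -0.1188  0.0534] [ 0.4663 -0.1698  0.0026] [ 0.627  -0.1091  0.0609]
scene stand 0.67 [371. 304.  69.  92.] 3034 [0.5168 0.189  0.0137] [ 0.401  -0.0079 -0.0039] [0.5804 0.2618 0.1893]
scene key_eye [(0.52, array([338.7, 257. ])), (0.5, array([311.9, 208.4]))]
scene peg_tip [(0.66,
[... 1878 characters left out ...]
), 'joint_efforts': array([ -0.001 , -44.8329, -23.1462,  -0.0002,   0.0006,   0.    ]), 'position': array([0.1724, 0.5223, 0.2111]), 'tool_rot': array([[-0.9496,  0.3134,  0.    ],
       [ 0.3134,  0.9496,  0.    ],
       [-0.    ,  0.    , -1.    ]]), 'ft_force': array([-0.167 ,  0.0646, -0.4902]), 'wrist_torque': array([0.0351, 0.0078, 0.0119]), 'gripper_force': 0.0, 'grip_width': 0.08515676573729408} {'vertical_fov': 58.291779821071486, 'cx': 317.38462629844724, 'cy': 199.61627382323212, 'tool_from_camera': array([[-0.0007,  0.9571,  0.2897,  0.0738],
       [ 1.    ,  0.0004,  0.0012, -0.0005],
       [ 0.0011,  0.2897, -0.9571, -0.163 ],
       [ 0.    ,  0.    ,  0.    ,  1.    ]])}
```

```bash
python3 - <<'E'
import cv2,numpy as np
a=cv2.imread("pics/scene.png")[120:370,200:430]; cv2.imwrite("pics/c1.png",cv2.resize(a,None,fx=2.4,fy=2.4,interpolation=cv2.INTER_CUBIC))
b=cv2.imread("pics/top.png")[130:280,190:480]; cv2.imwrite("pics/c2.png",cv2.resize(b,None,fx=2.7,fy=2.7,interpolation=cv2.INTER_CUBIC))
E
```

```text
(no output)
```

View pics/c1.png

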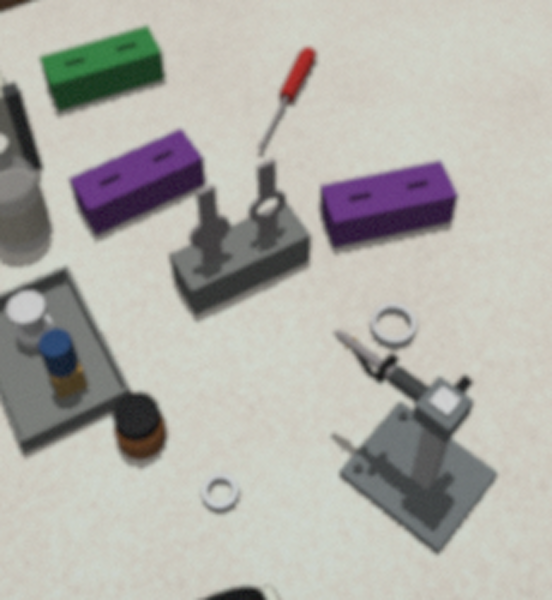

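View pics/c2.png

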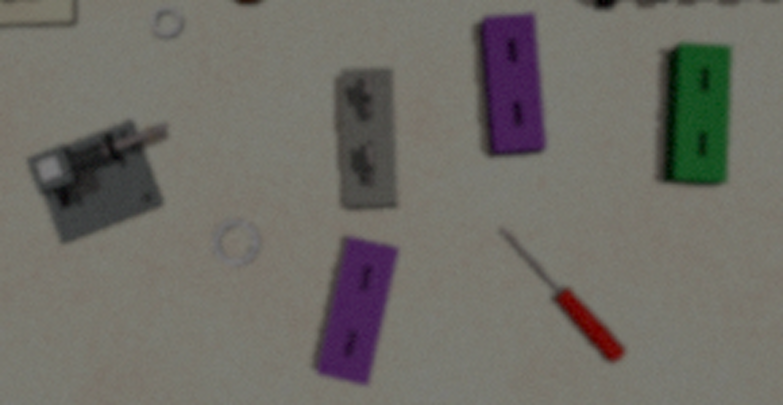

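The grey rack (scene px ≈300,228) fits the description; the purple and green ones are look-alikes. In the rack, the key with an open ring is at scene px (311,207). The solid disc at (287,215) is the blank. The stand is at (371,304), with its peg pointing up-left.

```bash
cat > m.py <<'E'
from h import *
np.set_printoptions(precision=4,suppress=True)
for n in ["top","scene"]:
    d=np.load(n+"_d.npy")
    v,u=np.mgrid[0:400,0:640]; P=pts(n,u,v,d); x,y,z=P[...,0],P[...,1],P[...,2]
    b=(d>0)&(x>.44)&(x<.65)&(y>-.2)&(y<-.09)
    R=P[b&(z>.045)&(z<.065)]; r=cv2.minAreaRect(R[:,:2].astype(np.float32)); print(n,"rack",r,len(R))
    T=b&(z>.13)&(z<.2)
    for lo,hi in((.45,.545),(.545,.65)):
        Q=P[T&(x>lo)&(x<hi)]; print("tab",len(Q),np.median(Q,0) if len(Q) else 0, Q.max(0) if len(Q) else 0)
    b=(d>0)&(x>.4)&(x<.62)&(y>0)&(y<.28)&(z>.14)&(z<.2)
    Q=P[b]; print("peg pts",len(Q),Q.min(0),Q.max(0)); w=Q[Q[:,1]<.14]
    if len(w)>5: print(cv2.fitLine(w[:,:2].astype(np.float32),cv2.DIST_L2,0,.01,.01).ravel())
def plane(n,uv,h):
    o=pts(n,*np.array([*uv,1e-9])); e=pts(n,*np.array([*uv,1.])); k=e-o; return o+k*(h-o[2])/k[2]
for n,q,uv,h in [("top","tip",(246.9,177.3),.17),("top","buf",(229.1,184.5),.17),("top","stand",(231.2,195.4),0),("scene","stand",(364.7,318.3),0),("scene","buf",(362.6,273.7),.17),("scene","tip2",(338.7,259.2),.17),("scene","eye",(311.9,208.4),.105)]:
    print(n,q,plane(n,uv,h))
E
python3 m.py
```

```text
top rack ((0.545107364654541, -0.14327988028526306), (0.16030657291412354, 0.059855300933122635), 0.21514460444450378) 891
tab 22 [ 0.5024 -0.1433  0.1825] [ 0.5169 -0.1405  0.1874]
tab 25 [ 0.5787 -0.1428  0.1808] [ 0.5912 -0.14    0.1866]
peg pts 479 [0.4649 0.0699 0.1411] [0.5483 0.2155 0.1919]
[ 0.3788 -0.9255  0.5312  0.1116]
scene rack ((0.5464287400245667, -0.14142431318759918), (0.06431490927934647, 0.16104993224143982), 89.75166320800781) 894
tab 113 [ 0.5091 -0.1397  0.1605] [ 0.5204 -0.1362  0.1852]
tab 115 [ 0.5847 -0.1395  0.1607] [ 0.5953 -0.1364  0.1859]
peg pts 793 [0.4646 0.0732 0.1402] [0.5508 0.217  0.1893]
[ 0.3014 -0.9535  0.5357  0.1136]
top tip [0.5445 0.0837 0.17  ]
top buf [0.5253 0.1347 0.17  ]
top stand [0.5115 0.1671 0.    ]
scene stand [0.5274 0.1754 0.    ]
scene buf [0.5248 0.1364 0.17  ]
scene tip2 [0.5526 0.0767 0.17  ]
scene eye [ 0.5111 -0.1304  0.105 ]
```

Request:
move_arm --jaw '[8.5,8.5,8.5,8.5,8.5,8.5,8.5,8.5,8.5,8.5,8.5,8.5]' --dp '[[0,0,-3],[0,0,-3],[0,0,-3],[-2.7,-3,0],[-2.7,-3,0],[-2.7,-3,0],[-2.7,-3,0],[-2.7,-3,0],[-2.7,-3,0],[-2.7,-3,0],[-2.7,-3,0],[-2.7,-3,0]]' --turn '[[0,0,-0.1063],[0,0,-0.1063],[0,0,-0.1063],[0,0,0],[0,0,0],[0,0,0],[0,0,0],[0,0,0],[0,0,0],[0,0,0],[0,0,0],[0,0,0]]'

```text
time_s: 2.3
position: [0.4163, 0.2505, 0.3013]
tool_rot: [[-1.0, -0.0, 0.0], [-0.0, 1.0, 0.0], [-0.0, 0.0, -1.0]]
ft_force: [0.9, 0.4, 0.1]
grip_width: 0.0849
gripper_force: 0.0
```

Request:
move_arm --jaw '[8.5,8.5,8.5,8.5,8.5,8.5]' --dp '[[-2.3,-2.7,0],[-2.3,-2.7,0],[-2.3,-2.7,0],[-2.3,-2.7,0],[-2.3,-2.7,0],[0,0,0]]' --turn '[[0,0,0],[0,0,0],[0,0,0],[0,0,0],[0,0,0],[0,0,0]]'

```text
time_s: 2.8
position: [0.5335, 0.1129, 0.2999]
tool_rot: [[-1.0, 0.005, -0.001], [0.005, 1.0, -0.001], [0.001, -0.001, -1.0]]
ft_force: [-0.9, -0.3, -0.4]
grip_width: 0.0847
gripper_force: 0.0
```

```bash
cat > st.py <<'E'
from h import *
np.set_printoptions(precision=4,suppress=True)
T=pose(); print(observe()["time_s"],T[:3,3],T[:3,1]); im,d=cams.get_image("wrist"); save("w1.png",im); np.save("w1_d.npy",d); np.save("w1_T.npy",T)
for q in ["peg_tip","buffer_face","stand"]:
    print(q,[(round(r["p"],2),np.round(np.array(r["location"])*[640,400],1)) for r in cams.mark_of("wrist",q)[:3]])
v,u=np.mgrid[0:400,0:640]; P=pts("wrist",u,v,d,T); z=P[...,2]
b=(d>0)&(z>.135)&(z<.23)&(P[...,0]>.4)&(P[...,0]<.62)&(P[...,1]>.03)
Q=P[b]; print(len(Q),Q.min(0),Q.max(0))
o=np.array([.5445,.0837]); e=np.array([-.35,.94]); e/=np.hypot(*e); s=(Q[:,:2]-o)@e; t=(Q[:,:2]-o)@[-e[1],e[0]]
for k in np.arange(-.02,.12,.005):
    w=(s>=k)&(s<k+.005)
    if w.sum()>3: print("%.3f n=%d t %.4f..%.4f mid %.4f ztop %.4f"%(k,w.sum(),*np.percentile(t[w],[2,98]),np.median(t[w]),np.percentile(Q[w,2],95)))
E
python3 st.py
```

```text
2.8 [0.5335 0.1129 0.2999] [ 0.005   1.     -0.0013]
peg_tip [(0.67, array([281.7, 196.4]))]
buffer_face [(0.59, array([344.7, 172.6]))]
stand [(0.75, array([368. , 131.6]))]
5686 [0.4642 0.071  0.1366] [0.5496 0.2162 0.1887]
-0.015 n=21 t -0.0012..0.0042 mid 0.0014 ztop 0.1701
-0.010 n=53 t -0.0025..0.0057 mid 0.0019 ztop 0.1724
-0.005 n=67 t -0.0033..0.0058 mid 0.0018 ztop 0.1722
0.000 n=64 t -0.0035..0.0056 mid 0.0018 ztop 0.1717
0.005 n=95 t -0.0059..0.0078 mid 0.0018 ztop 0.1720
0.010 n=64 t -0.0035..0.0055 mid 0.0018 ztop 0.1723
0.015 n=76 t -0.0035..0.0055 mid 0.0023 ztop 0.1721
0.020 n=82 t -0.0033..0.0056 mid 0.0024 ztop 0.1724
0.025 n=93 t -0.0034..0.0052 mid 0.0023 ztop 0.1718
0.030 n=95 t -0.0035..0.0053 mid 0.0019 ztop 0.1722
0.035 n=78 t -0.0036..0.0051 mid 0.0015 ztop 0.1719
0.040 n=69 t -0.0037..0.0053 mid 0.0013 ztop 0.1721
0.045 n=181 t -0.0134..0.0158 mid 0.0030 ztop 0.1826
0.050 n=197 t -0.0126..0.0158 mid 0.0035 ztop 0.1825
0.055 n=122 t -0.0073..0.0096 mid 0.0020 ztop 0.1766
0.060 n=146 t -0.0084..0.0099 mid 0.0023 ztop 0.1773
0.065 n=146 t -0.0082..0.0098 mid 0.0022 ztop 0.1771
0.070 n=148 t -0.0084..0.0098 mid 0.0024 ztop 0.1770
0.075 n=148 t -0.0086..0.0097 mid 0.0020 ztop 0.1770
0.080 n=150 t -0.0087..0.0097 mid 0.0021 ztop 0.1770
0.085 n=147 t -0.0082..0.0095 mid 0.0018 ztop 0.1770
0.090 n=151 t -0.0088..0.0095 mid 0.0021 ztop 0.1770
0.095 n=440 t -0.0182..0.0196 mid 0.0030 ztop 0.1823
0.100 n=369 t -0.0189..0.0197 mid 0.0022 ztop 0.1842
0.105 n=368 t -0.0187..0.0209 mid 0.0039 ztop 0.1868
0.110 n=544 t -0.0182..0.0399 mid 0.0145 ztop 0.1868
0.115 n=506 t -0.0186..0.0403 mid 0.0114 ztop 0.1867
```

View pics/w1.png

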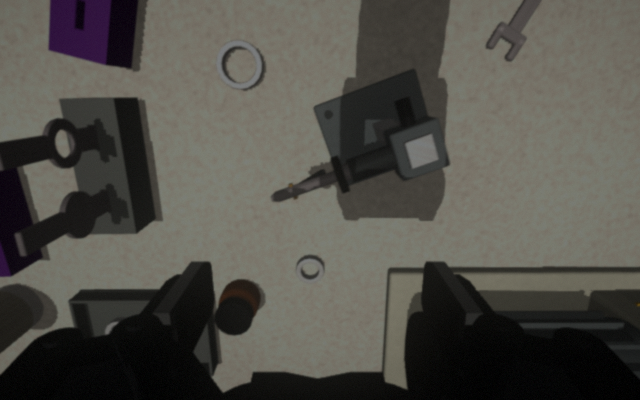

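The peg is in the wrist picture at px (275,195)→(340,170), with the buffer at about (342,172), so the axis is at z≈0.167. The ringed key is the upper one in the rack, at (65,143). Next I go above it.

Request:
move_arm --jaw '[8.5,8.5,8.5,8.5,8.5,8.5,8.5,8.5]' --dp '[[0.4,-3.65,0],[0.4,-3.65,0],[0.35,-3.65,0],[0.35,-3.65,0],[0.35,-3.65,0],[0.35,-3.65,0],[0.35,-3.6,0],[0,0,0]]' --turn '[[0,0,0],[0,0,0],[0,0,0],[0,0,0],[0,0,0],[0,0,0],[0,0,0],[0,0,0]]'

```text
time_s: 3.67
position: [0.5042, -0.1415, 0.301]
tool_rot: [[-1.0, 0.004, -0.0], [0.004, 1.0, -0.001], [0.0, -0.001, -1.0]]
ft_force: [-0.2, -0.1, 0.3]
grip_width: 0.0849
gripper_force: 0.0
```

```bash
cat > k.py <<'E'
from h import *
np.set_printoptions(precision=4,suppress=True)
T=pose(); print(observe()["time_s"],T[:3,3],T[:3,1]); im,d=cams.get_image("wrist"); save("w2.png",im); np.save("w2_d.npy",d)
v,u=np.mgrid[0:400,0:640]; P=pts("wrist",u,v,d,T); x,y,z=P[...,0],P[...,1],P[...,2]
for lo,hi in((.46,.547),(.547,.63)):
    for a,b_ in((.178,.19),(.14,.178)):
        Q=P[(d>0)&(z>a)&(z<b_)&(x>lo)&(x<hi)&(abs(y+.14)<.04)]
        if len(Q): print(a,len(Q),np.percentile(Q,[2,50,98],axis=0).ravel(), cv2.minAreaRect(Q[:,:2].astype(np.float32)))
Q=P[(d>0)&(z>.048)&(z<.06)&(abs(y+.14)<.045)&(x>.45)&(x<.65)]; print("rack",cv2.minAreaRect(Q[:,:2].astype(np.float32)))
E
python3 k.py
```

```text
3.6667 [ 0.5042 -0.1415  0.301 ] [ 0.0035  1.     -0.0014]
0.178 186 [ 0.4971 -0.1446  0.1798  0.507  -0.1421  0.183   0.5179 -0.1396  0.1844] ((0.5077778697013855, -0.14204660058021545), (0.00494237570092082, 0.021804258227348328), 89.68001556396484)
0.14 62 [ 0.497  -0.1447  0.1423  0.4973 -0.142   0.1601  0.4979 -0.1393  0.1758] ((0.49746808409690857, -0.1420397013425827), (0.001055126078426838, 0.005493301898241043), 1.2051215171813965)
0.178 165 [ 0.5719 -0.1441  0.1796  0.5817 -0.1415  0.1826  0.5928 -0.1388  0.1844] ((0.5827078223228455, -0.14144954085350037), (0.0052992915734648705, 0.021682508289813995), 89.75556945800781)
0.14 110 [ 0.5717 -0.1443  0.1409  0.5723 -0.1414  0.1608  0.5734 -0.1387  0.177 ] ((0.5724977254867554, -0.14132972061634064), (0.006006801966577768, 0.0024411287158727646), 76.90666961669922)
rack ((0.5455919504165649, -0.14183329045772552), (0.16041889786720276, 0.060008611530065536), 0.2538725435733795)
```

View pics/w2.png

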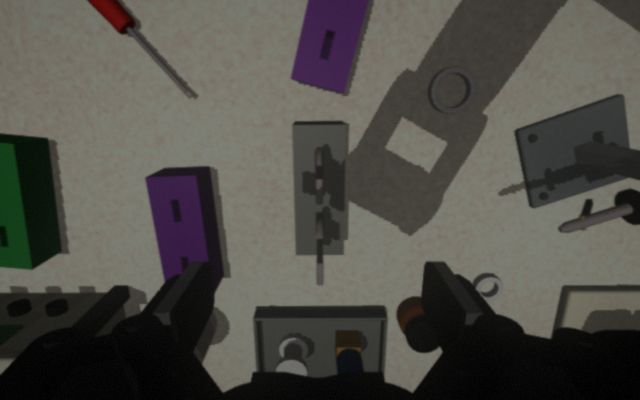

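The ringed key's tab top is at px (320,165) in this view, at world (0.508, -0.142, 0.183), which matches its expected height. The blank is 75 mm farther out in x, at (320,250). I descend and grip.

Request:
move_arm --jaw '[8.5,8.5,8.5,8.5,4,1.5,0,0,0,0,0,0]' --dp '[[-0.35,0,3.8],[0,0,3.8],[0,0,3.8],[0,0,3.9],[0,0,0],[0,0,0],[0,0,0],[0,0,0],[0,0,0],[0,0,0],[0,0,0],[0,0,0]]' --turn '[[0,0,0],[0,0,0],[0,0,0],[0,0,0],[0,0,0],[0,0,0],[0,0,0],[0,0,0],[0,0,0],[0,0,0],[0,0,0],[0,0,0]]' --force 80

```text
time_s: 4.72
position: [0.5091, -0.1383, 0.1496]
tool_rot: [[-1.0, -0.0, 0.003], [-0.0, 1.0, -0.002], [-0.003, -0.002, -1.0]]
ft_force: [-0.8, -0.1, 5.9]
grip_width: 0.0033
gripper_force: 80.1
```

```bash
python3 - <<'E'
from h import *
s=observe(); print(s["position"],s["grip_width"],s["gripper_force"],s["ft_force"],s["wrist_torque"])
im,d=cams.get_image("wrist"); im2,_=cams.get_image("scene")
a=cv2.resize(im2[170:270,260:380],None,fx=4,fy=4,interpolation=cv2.INTER_CUBIC); save("g1.png",np.hstack([cv2.resize(im[100:400,220:420],(267,400)),a]))
E
```

```text
[ 0.50913934 -0.13825957  0.14956029] 0.0033270797835933587 80.05237340927124 [-0.80276808 -0.07985094  5.93785042] [-0.24345113  0.06505791  0.03688904]
```

View pics/g1.png

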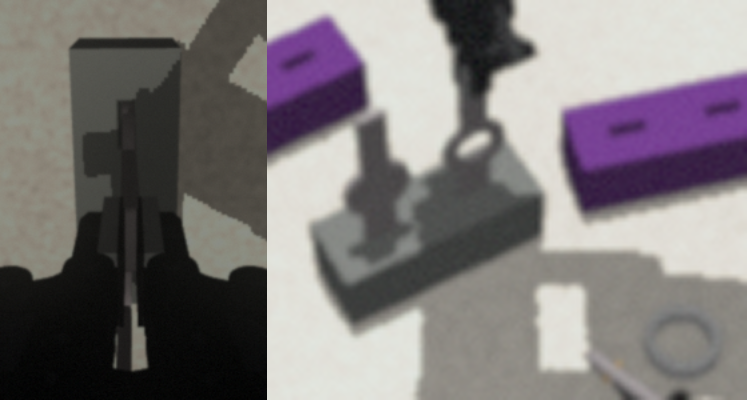

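The gripper holds the tab of the ringed key (scene crop, ring at (475,145)); the solid blank next to it is undisturbed. I lift the key and carry it to a standoff in front of the peg tip.

Request:
move_arm --jaw '[0,0,0,0,0,0,0,0,0,0,0,0]' --dp '[[0,0,-0.5],[0,0,-1.5],[0,0,-2],[0,0,-2.5],[0,0,-2.5],[-1,2.8,0],[-1,2.8,0],[-1,2.8,0],[-1,2.8,0],[-1,2.8,0],[-0.7,2.1,0],[0,0,0]]' --turn '[[0,0,0],[0,0,0],[0,0,0],[0,0,0],[0,0,0],[0,0,0],[0,0,0],[0,0,0],[0,0,0],[0,0,0],[0,0,0],[0,0,0]]'

```text
time_s: 5.82
position: [0.5658, 0.027, 0.238]
tool_rot: [[-1.0, -0.004, -0.001], [-0.004, 1.0, 0.002], [0.001, 0.002, -1.0]]
ft_force: [0.5, 0.9, -3.0]
grip_width: 0.0032
gripper_force: 78.9
```

Request:
move_arm --jaw '[0,0,0,0,0,0]' --dp '[[0,0,0],[0,0,0],[0,0,0],[0,0,0],[0,0,0],[0,0,0]]' --turn '[[0,0,-0.089],[0,0,-0.089],[0,0,-0.089],[0,0,-0.089],[0,0,0],[0,0,0]]'

```text
time_s: 6.32
position: [0.5652, 0.023, 0.2381]
tool_rot: [[-0.938, -0.346, -0.001], [-0.346, 0.938, 0.0], [0.001, 0.0, -1.0]]
ft_force: [0.1, -0.9, -2.5]
grip_width: 0.0035
gripper_force: 78.9
```

```bash
cat > e.py <<'E'
from h import *
import sys
np.set_printoptions(precision=4,suppress=True)
tag=sys.argv[1]
s=observe(); T=pose(); print(s["time_s"],T[:3,3],T[:3,1],T[:3,2],s["grip_width"],s["ft_force"])
im,d=cams.get_image("wrist"); save("w%s.png"%tag,im)
v,u=np.mgrid[0:400,0:640]; P=pts("wrist",u,v,d,T)
L=(P-T[:3,3])@T[:3,:3]   # tool frame
b=(d>0)&(abs(L[...,0])<.035)&(abs(L[...,1])<.03)&(L[...,2]>.005)&(L[...,2]<.16)&(P[...,1]<.12)
Q=L[b]; print("key pts, tool frame",len(Q))
for a in np.arange(.005,.16,.012):
    w=Q[(Q[:,2]>=a)&(Q[:,2]<a+.012)]
    if len(w)>4: print("%.3f"%a,len(w),np.percentile(w,[2,50,98],axis=0)[:,:2].ravel())
print([(round(r["p"],2),np.round(np.array(r["location"])*[640,400],1)) for q in ["key_eye","peg_tip","buffer_face"] for r in cams.mark_of("wrist",q)[:2]])
im2,d2=cams.get_image("scene"); print([(round(r["p"],2),np.round(np.array(r["location"])*[640,400],1)) for q in ["key_eye","peg_tip"] for r in cams.mark_of("scene",q)[:2]])
save("v%s.png"%tag,np.hstack([cv2.resize(im,(400,250),interpolation=cv2.INTER_AREA),cv2.resize(im2[200:325,280:480],(400,250),interpolation=cv2.INTER_CUBIC)]))
E
python3 e.py 3
```

```text
6.3167 [0.5652 0.023  0.2381] [-0.3458  0.9383  0.0003] [-0.0006  0.0001 -1.    ] 0.0034520704097321534 [ 0.1351 -0.8957 -2.4677]
key pts, tool frame 580
0.005 89 [ 0.0108 -0.0035  0.0117 -0.0009  0.0122  0.0019]
0.017 233 [ 0.0112 -0.0036  0.0152 -0.0009  0.0203  0.0019]
0.029 147 [ 0.0193 -0.0037  0.0226 -0.0009  0.0253  0.002 ]
0.041 29 [ 0.0239 -0.0038  0.0253 -0.0009  0.0258  0.0015]
0.101 25 [ 0.013  -0.0041  0.0132 -0.001   0.0133  0.0013]
0.113 24 [ 0.013  -0.0042  0.0132 -0.0014  0.0134  0.0014]
0.125 24 [ 0.013  -0.0043  0.0132 -0.0014  0.0133  0.0015]
0.137 7 [ 0.0129 -0.0043  0.0133 -0.0019  0.0134  0.0006]
[(0.86, array([317.1, 216.6])), (0.95, array([409.2, 206.9])), (0.7, array([494.5, 206.9]))]
[(0.85, array([325.1, 241. ])), (0.21, array([339.7, 258. ])), (0.97, array([339.8, 257.4]))]
```

View pics/v3.png

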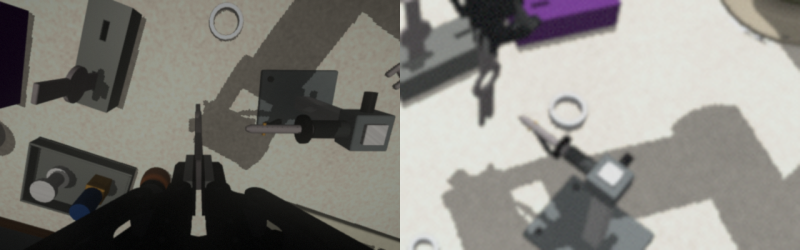

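The key hangs straight in the grip (wrist picture, ring at about px (317,217)) and the peg tip lies ahead at (395,206). I lower the key to peg height and slide it on.

Request:
move_arm --jaw '[0,0,0,0,0,0,0,0]' --dp '[[-0.14,0,1],[0,0,1.1],[0,0,1],[0,1,0],[0,1,0],[0,1,0],[0,1,0],[0,0,0]]' --turn '[[0,0,0],[0,0,0],[0,0,0],[0,0,0],[0,0,0],[0,0,0],[0,0,0],[0,0,0]]'

```text
time_s: 7.33
position: [0.5521, 0.0635, 0.2079]
tool_rot: [[-0.936, -0.351, 0.001], [-0.351, 0.936, 0.0], [-0.001, 0.0, -1.0]]
ft_force: [1.1, 0.6, -2.0]
grip_width: 0.0033
gripper_force: 78.9
```

```bash
python3 e.py 4
```

```text
7.3333 [0.5521 0.0635 0.2079] [-0.3507  0.9365  0.0001] [ 0.001   0.0005 -1.    ] 0.0033176562556198126 [ 1.1472  0.5599 -2.0023]
key pts, tool frame 1160
0.005 90 [ 0.0105 -0.0035  0.0117 -0.0006  0.0121  0.0022]
0.017 229 [ 0.011  -0.0036  0.0151 -0.0009  0.0201  0.0019]
0.029 703 [-0.0044 -0.0032  0.0032  0.018   0.0247  0.0295]
0.041 65 [-0.0036 -0.0038  0.0238  0.0015  0.0258  0.0289]
0.101 24 [ 0.0129 -0.004   0.0131 -0.001   0.0134  0.0014]
0.113 21 [ 0.013  -0.0034  0.0132 -0.001   0.0134  0.0014]
0.125 22 [ 0.0129 -0.0035  0.0133 -0.001   0.0135  0.0015]
0.137 5 [ 0.013  -0.0034  0.0132 -0.001   0.0133  0.0015]
[(0.96, array([316.4, 215.7])), (0.78, array([350.7, 221.7])), (0.69, array([445.7, 222.2]))]
[(0.7, array([333. , 255.9])), (0.57, array([340.4, 256.2]))]
```

View pics/v4.png

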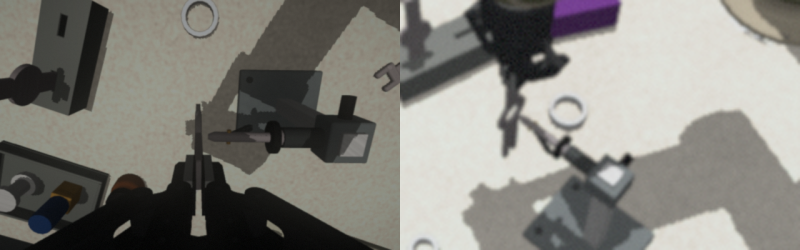

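The peg is centred in front of the eye (px ~(340,218), tip about 7 mm ahead). I advance.

Request:
move_arm --jaw '[0,0,0,0,0,0,0,0]' --dp '[[0,0.8,0.1],[0,0.8,0],[0,0.8,0],[0,0.8,0],[0,0.8,0.1],[0,0.5,0.1],[0,0.5,0.1],[0,0,0]]' --turn '[[0,0,0],[0,0,0],[0,0,0],[0,0,0],[0,0,0],[0,0,0],[0,0,0],[0,0,0]]'

```text
time_s: 8.35
position: [0.535, 0.1089, 0.2035]
tool_rot: [[-0.937, -0.35, 0.0], [-0.35, 0.937, -0.0], [-0.0, -0.0, -1.0]]
ft_force: [-1.1, -0.0, 0.8]
grip_width: 0.0034
gripper_force: 78.7
```

Request:
move_arm --jaw '[0,0,0,0,0]' --dp '[[0,0.4,0],[0,0.4,0],[0,0.3,0],[0,0.2,0],[0,0,0]]' --turn '[[0,0,0],[0,0,0],[0,0,0],[0,0,0],[0,0,0]]'

```text
time_s: 8.77
position: [0.5307, 0.1207, 0.2034]
tool_rot: [[-0.937, -0.349, 0.0], [-0.349, 0.937, 0.0], [-0.0, 0.0, -1.0]]
ft_force: [-1.2, -0.8, 4.4]
grip_width: 0.0032
gripper_force: 79.1
```

```bash
cat > f.py <<'E'
from h import *
np.set_printoptions(precision=4,suppress=True)
F=[];p=[]
for i in range(5):
    im,d=cams.get_image("wrist"); s=observe(); F.append(s["ft_force"]); p.append(s["position"])
F=np.mean(F,0);p=np.mean(p,0);y=pose()[:3,1]
print(s["time_s"],p,F,"along",F@y,"s",(p[:2]-[.5436,.0834])@y[:2]-.001)
E
python3 f.py
```

```text
9.0167 [0.5309 0.1204 0.2033] [-1.2495 -0.4136  3.9518] along 0.04782217313891039 s 0.03814005595332752
```

Request:
move_arm --jaw '[0,0,0,0]' --dp '[[0,0.2,-0.04],[0,0.2,0],[0,0.1,0],[0,0,0]]' --turn '[[0,0,0],[0,0,0],[0,0,0],[0,0,0]]'

```text
time_s: 9.35
position: [0.529, 0.1252, 0.2035]
tool_rot: [[-0.937, -0.349, -0.0], [-0.349, 0.937, 0.0], [0.0, 0.0, -1.0]]
ft_force: [-1.8, -1.1, 2.0]
grip_width: 0.003
gripper_force: 79.0
```

```bash
python3 f.py
```

```text
9.6 [0.529  0.1251 0.2035] [-0.9478 -0.9737  2.5179] along -0.5817984423602419 s 0.043159984810035405
```

Request:
move_arm --jaw '[0,0,0]' --dp '[[0,0.1,-0.02],[0,0.1,0],[0,0,0]]' --turn '[[0,0,0],[0,0,0],[0,0,0]]'

```text
time_s: 9.85
position: [0.5284, 0.1267, 0.2036]
tool_rot: [[-0.937, -0.349, 0.0], [-0.349, 0.937, -0.001], [0.0, -0.001, -1.0]]
ft_force: [0.1, -3.1, 0.8]
grip_width: 0.0034
gripper_force: 78.8
```

```bash
python3 f.py
```

```text
10.1 [0.5285 0.1267 0.2036] [ 0.1163 -3.1879 -0.222 ] along -3.0285264018134654 s 0.044878405794198786
```

Request:
move_arm --jaw '[0,0,0]' --dp '[[0,0.1,0],[0,0.05,0],[0,0,0]]' --turn '[[0,0,0],[0,0,0],[0,0,0]]'

```text
time_s: 10.35
position: [0.5279, 0.1281, 0.2037]
tool_rot: [[-0.937, -0.349, 0.0], [-0.349, 0.937, -0.001], [0.0, -0.001, -1.0]]
ft_force: [1.1, -4.9, -1.1]
grip_width: 0.0033
gripper_force: 78.8
```

```bash
python3 f.py; python3 - <<'E'
from h import *
im,_=cams.get_image("scene"); w,_=cams.get_image("wrist")
save("v5.png",np.hstack([cv2.resize(im[235:295,315:395],(480,360),interpolation=cv2.INTER_CUBIC),cv2.resize(w[150:300,240:400],(320,300)).repeat(1,0) if 0 else cv2.resize(w[150:330,240:400],(320,360))]))
for q in ["flap","key"]:
    for r in cams.outline_of("scene",q)[:2]: print(q,r["p"],r["box"])
E
```

```text
10.6 [0.528  0.1281 0.2037] [ 1.1726 -4.6896 -0.8225] along -4.803853219147868 s 0.04632795929237341
key 0.55 [0.5555, 0.6885, 0.0222, 0.0825]
```

View pics/v5.png

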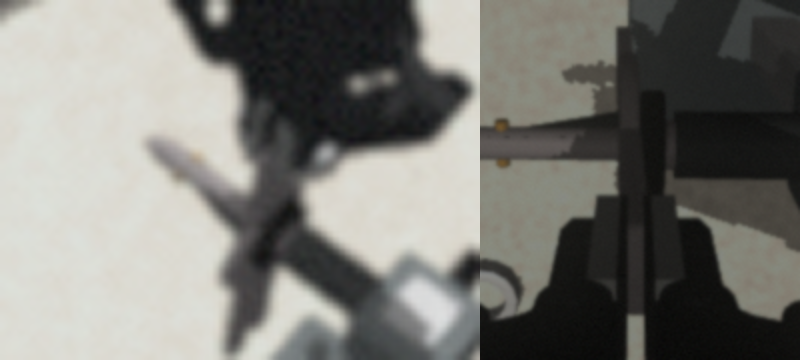

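Request:
move_arm --jaw '[0,0,0]' --dp '[[0,0.1,0.02],[0,0.03,0],[0,0,0]]' --turn '[[0,0,0],[0,0,0],[0,0,0]]'

```text
time_s: 11.05
position: [0.5277, 0.129, 0.2037]
tool_rot: [[-0.937, -0.348, 0.001], [-0.348, 0.937, -0.001], [-0.0, -0.001, -1.0]]
ft_force: [0.9, -5.7, 0.4]
grip_width: 0.0031
gripper_force: 79.1
```

```bash
python3 f.py
```

```text
11.3 [0.5277 0.129  0.2036] [ 1.4102 -5.7459  0.3451] along -5.87774789849878 s 0.047281902061269
```

Request:
move_arm --jaw '[0,0,0,0]' --dp '[[0,0.1,0],[0,0.05,0],[0,0,0],[0,0,0]]' --turn '[[0,0,0],[0,0,0],[0,0,0],[0,0,0]]'

```text
time_s: 11.63
position: [0.5273, 0.1301, 0.2037]
tool_rot: [[-0.937, -0.348, 0.001], [-0.348, 0.937, -0.002], [-0.0, -0.002, -1.0]]
ft_force: [2.2, -7.7, 0.6]
grip_width: 0.003
gripper_force: 79.3
```

```bash
python3 f.py
```

```text
11.8833 [0.5273 0.1301 0.2037] [ 1.9241 -7.6541  0.0461] along -7.845165931861729 s 0.04844410359299256
```

Request:
move_arm --jaw '[0,0,0,0,0]' --dp '[[0,-0.2,0],[0,-0.2,0],[0,-0.2,0],[0,0,0],[0,0,0]]' --turn '[[0,0,0],[0,0,0],[0,0,0],[0,0,0],[0,0,0]]'

```text
time_s: 12.3
position: [0.5288, 0.1256, 0.2035]
tool_rot: [[-0.937, -0.349, -0.0], [-0.349, 0.937, 0.001], [-0.0, 0.001, -1.0]]
ft_force: [0.2, -0.8, 2.1]
grip_width: 0.003
gripper_force: 79.1
```

```bash
python3 f.py
```

```text
12.55 [0.5289 0.1256 0.2035] [-0.2669 -1.1132  0.8594] along -0.9499335848502312 s 0.04367375176480203
```

Request:
move_arm --jaw '[0,0,0,0]' --dp '[[0,-0.1,0],[0,-0.1,0],[0,-0.1,0],[0,0,0]]' --turn '[[0,0,0],[0,0,0],[0,0,0],[0,0,0]]'

```text
time_s: 12.88
position: [0.5301, 0.1224, 0.2035]
tool_rot: [[-0.937, -0.349, -0.0], [-0.349, 0.937, 0.0], [0.0, 0.0, -1.0]]
ft_force: [-0.9, 0.0, 0.9]
grip_width: 0.0035
gripper_force: 79.1
```

```bash
python3 f.py
```

```text
13.1333 [0.53   0.1225 0.2035] [-0.6343 -0.4805  1.4039] along -0.2292860133301884 s 0.04033531542401586
```

Request:
move_arm --jaw '[0,0,0]' --dp '[[0,-0.1,0],[0,-0.1,0],[0,0,0]]' --turn '[[0,0,0],[0,0,0],[0,0,0]]'

```text
time_s: 13.38
position: [0.5308, 0.1205, 0.2035]
tool_rot: [[-0.937, -0.349, -0.0], [-0.349, 0.937, -0.0], [0.0, -0.0, -1.0]]
ft_force: [-1.0, -0.1, 1.5]
grip_width: 0.0031
gripper_force: 79.1
```

```bash
python3 f.py; python3 - <<'E'
from h import *
im,d=cams.get_image("scene"); save("scene6.png",im)
for q in ["flap"]:
  for c in ["scene","wrist","top"]:
    if c!="scene": cams.get_image(c)
    print(c,[(r["p"],np.array(r["box"])*[640,400,640,400]) for r in cams.spot_in(c,q)[:2]])
E
```

```text
13.6333 [0.5308 0.1205 0.2035] [-1.0354 -0.692   0.7505] along -0.28780874326681705 s 0.03826115517597111
scene [(0.4, array([285.952, 213.96 ,  17.92 ,  33.08 ]))]
wrist [(0.54, array([307.072, 209.4  ,  41.6  ,   9.2  ]))]
top []
```

Request:
move_arm --jaw '[0,0,0,0]' --dp '[[0,-0.1,0],[0,-0.1,0],[0,-0.1,0],[0,0,0]]' --turn '[[0,0,0],[0,0,0],[0,0,0],[0,0,0]]'

```text
time_s: 14.27
position: [0.5319, 0.1176, 0.2035]
tool_rot: [[-0.937, -0.348, 0.0], [-0.348, 0.937, -0.0], [-0.0, -0.0, -1.0]]
ft_force: [-0.7, -0.4, 1.6]
grip_width: 0.0034
gripper_force: 79.1
```

```bash
python3 f.py
```

```text
14.5167 [0.5318 0.1177 0.2035] [-1.1013 -0.3751  1.6032] along 0.03229106658071504 s 0.03527875843007084
```

Request:
move_arm --jaw '[0,0,0,0,0]' --dp '[[0,0.2,0.05],[0,0.2,0.05],[0,0.1,0],[0,0,0],[0,0,0]]' --turn '[[-0.02,0,0],[-0.02,0,0],[0,0,0],[0,0,0],[0,0,0]]'

```text
time_s: 14.93
position: [0.5302, 0.1226, 0.2032]
tool_rot: [[-0.937, -0.348, -0.013], [-0.348, 0.937, 0.039], [-0.001, 0.041, -0.999]]
ft_force: [-2.0, -0.2, 4.8]
grip_width: 0.0033
gripper_force: 79.7
```

```bash
python3 f.py
```

```text
15.1833 [0.5302 0.1227 0.2032] [-1.5967  0.2555  5.9247] along 1.039003860245378 s 0.040436552912078434
```

Request:
move_arm --jaw '[0,0,0,0,0,0]' --dp '[[0,0.1,0],[0,0.1,0],[0,0.1,0],[0,0.1,0],[0,0,0],[0,0,0]]' --turn '[[0,0,0],[0,0,0],[0,0,0],[0,0,0],[0,0,0],[0,0,0]]'

```text
time_s: 15.68
position: [0.5291, 0.1258, 0.2033]
tool_rot: [[-0.937, -0.348, -0.012], [-0.348, 0.937, 0.037], [-0.001, 0.039, -0.999]]
ft_force: [-0.1, -3.8, 6.0]
grip_width: 0.0037
gripper_force: 79.8
```

```bash
python3 f.py
```

```text
15.9333 [0.5291 0.1257 0.2033] [-0.4089 -4.2254  5.371 ] along -3.6051335881784583 s 0.04366543666295734
```

Request:
move_arm --jaw '[0,0,0,0,0]' --dp '[[0,0.1,0],[0,0.1,0],[0,0.05,0],[0,0,0],[0,0,0]]' --turn '[[0,0,0],[0,0,0],[0,0,0],[0,0,0],[0,0,0]]'

```text
time_s: 16.35
position: [0.5285, 0.1276, 0.2034]
tool_rot: [[-0.938, -0.348, -0.012], [-0.348, 0.937, 0.036], [-0.001, 0.038, -0.999]]
ft_force: [1.3, -6.4, 5.1]
grip_width: 0.0032
gripper_force: 79.8
```

```bash
python3 f.py
```

```text
16.6 [0.5285 0.1276 0.2034] [ 0.6001 -6.7116  5.0533] along -6.303388839092792 s 0.04564706404739671
```

Request:
move_arm --jaw '[0,0,0,0,0]' --dp '[[0,0.1,0],[0,0.1,0],[0,0.05,0],[0,0,0],[0,0,0]]' --turn '[[0,0,0],[0,0,0],[0,0,0],[0,0,0],[0,0,0]]'

```text
time_s: 17.02
position: [0.5278, 0.1294, 0.2035]
tool_rot: [[-0.938, -0.348, -0.012], [-0.348, 0.937, 0.035], [-0.001, 0.037, -0.999]]
ft_force: [1.7, -8.3, 4.3]
grip_width: 0.0032
gripper_force: 80.2
```

```bash
python3 f.py
```

```text
17.2667 [0.5278 0.1294 0.2035] [ 1.3634 -8.4732  4.6723] along -8.239774057162657 s 0.04759198053259864
```

Request:
move_arm --jaw '[0,0,0,0,0,0]' --dp '[[0,-0.2,0],[0,-0.2,0],[0,-0.2,0],[0,-0.2,0],[0,0,0],[0,0,0]]' --turn '[[0,0,0],[0,0,0],[0,0,0],[0,0,0],[0,0,0],[0,0,0]]'

```text
time_s: 17.77
position: [0.5297, 0.1239, 0.2032]
tool_rot: [[-0.937, -0.348, -0.013], [-0.349, 0.936, 0.039], [-0.001, 0.042, -0.999]]
ft_force: [-1.6, 0.7, 6.8]
grip_width: 0.0032
gripper_force: 79.8
```

```bash
python3 f.py
```

```text
18.0167 [0.5297 0.124  0.2032] [-1.4656 -0.033   6.3506] along 0.7442602140382124 s 0.04181010110359957
```

Request:
move_arm --jaw '[0,0,0,0]' --dp '[[0,-0.2,0],[0,-0.2,0],[0,0,0],[0,0,0]]' --turn '[[0,0,0],[0,0,0],[0,0,0],[0,0,0]]'

```text
time_s: 18.35
position: [0.531, 0.1205, 0.2031]
tool_rot: [[-0.937, -0.349, -0.014], [-0.349, 0.936, 0.04], [-0.001, 0.042, -0.999]]
ft_force: [-1.9, 0.5, 8.2]
grip_width: 0.0033
gripper_force: 79.9
```

```bash
python3 f.py
```

```text
18.6 [0.5311 0.1202 0.2032] [-1.7731 -0.4167  7.4929] along 0.5366881118706616 s 0.03780505433643383
```

Request:
move_arm --jaw '[0,0,0,0]' --dp '[[0,-0.15,0],[0,-0.15,0],[0,0,0],[0,0,0]]' --turn '[[0,0,0],[0,0,0],[0,0,0],[0,0,0]]'

```text
time_s: 18.93
position: [0.5321, 0.1175, 0.2031]
tool_rot: [[-0.937, -0.349, -0.013], [-0.349, 0.936, 0.04], [-0.001, 0.042, -0.999]]
ft_force: [-1.8, 0.6, 8.4]
grip_width: 0.0033
gripper_force: 80.0
```

```bash
python3 f.py
```

```text
19.1833 [0.5321 0.1175 0.2031] [-1.9798  0.5278  7.7319] along 1.508051461788499 s 0.03497373685948238
```

Request:
move_arm --jaw '[0,0,0,0]' --dp '[[0,-0.15,0],[0,-0.1,0],[0,0,0],[0,0,0]]' --turn '[[0,0,0],[0,0,0],[0,0,0],[0,0,0]]'

```text
time_s: 19.52
position: [0.5329, 0.1156, 0.203]
tool_rot: [[-0.937, -0.349, -0.014], [-0.349, 0.936, 0.041], [-0.001, 0.043, -0.999]]
ft_force: [-2.0, 1.8, 9.0]
grip_width: 0.0034
gripper_force: 80.1
```

```bash
python3 f.py; python3 - <<'E'
from h import *
T=pose(); w,d=cams.get_image("wrist"); im,_=cams.get_image("scene")
save("v7.png",np.hstack([cv2.resize(im[240:290,325:385],(480,400),interpolation=cv2.INTER_CUBIC),cv2.resize(w[170:270,250:330],(320,400),interpolation=cv2.INTER_CUBIC)]))
E
```

```text
19.7667 [0.5328 0.1156 0.203 ] [-2.9254  2.0304  8.8715] along 3.3002752397923425 s 0.032871283771830795
```

View pics/v7.png

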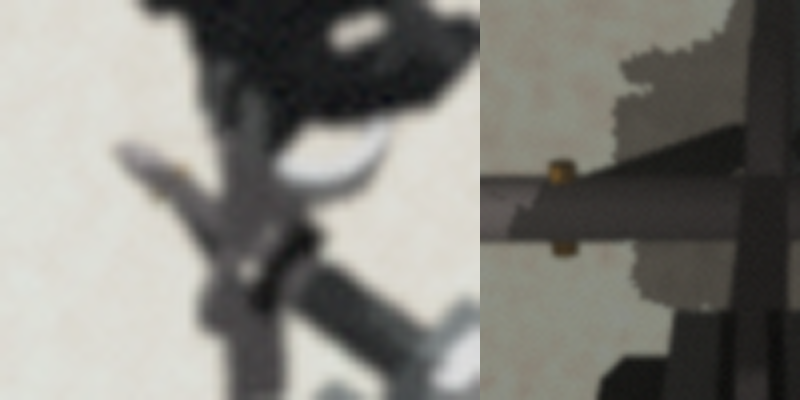

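```bash
cat > fl.py <<'E'
from h import *
T=pose(); w,d=cams.get_image("wrist")
e=np.array([-.349,.937,0]); n=np.array([-.937,-.349,0])
piv=np.array([.5436,.0834,.167])+.0055*e
for a in (48,45,38,28,20):
    a=np.radians(a); D=np.cos(a)*e-np.sin(a)*np.array([0,0,1])
    print(np.degrees(a).round(),[np.round(proj("wrist",piv+L*D+.003*n,T),1) for L in (0,.02,.042)])
v,u=np.mgrid[0:400,0:640]; P=pts("wrist",u,v,d,T); q=P-[.5436,.0834,.167]
s=q@e; t=q@n; z=q[...,2]
b=(d>0)&(abs(t)<.012)&(s>-.005)&(s<.05)&(z<-.006)&(z>-.045)
for k in np.arange(-.004,.05,.004):
    m=b&(s>=k)&(s<k+.004)
    if m.sum()>2: print("s %.3f n=%d z %.4f..%.4f t %.4f..%.4f"%(k,m.sum(),z[m].min(),z[m].max(),t[m].min(),t[m].max()))
E
python3 fl.py
```

```text
48.0 [array([267.3, 216.5]), array([291. , 208.2]), array([313.6, 200.2])]
45.0 [array([267.3, 216.5]), array([292.2, 208.5]), array([316.1, 200.9])]
38.0 [array([267.3, 216.5]), array([294.7, 209.4]), array([321.5, 202.5])]
28.0 [array([267.3, 216.5]), array([297.7, 210.9]), array([328.2, 205.3])]
20.0 [array([267.3, 216.5]), array([299.6, 212.2]), array([332.6, 207.8])]
s 0.008 n=4 z -0.0084..-0.0070 t 0.0026..0.0028
s 0.012 n=18 z -0.0139..-0.0062 t 0.0022..0.0029
s 0.016 n=33 z -0.0166..-0.0071 t 0.0011..0.0030
s 0.020 n=51 z -0.0220..-0.0107 t -0.0004..0.0030
s 0.024 n=57 z -0.0254..-0.0154 t -0.0017..0.0029
s 0.028 n=71 z -0.0317..-0.0189 t -0.0033..0.0027
s 0.032 n=47 z -0.0322..-0.0238 t -0.0038..0.0026
s 0.040 n=22 z -0.0266..-0.0193 t -0.0043..0.0120
s 0.044 n=26 z -0.0126..-0.0060 t -0.0117..0.0117
```

The wrist depth shows the flap hanging at about 48° in front of the ring, with the key stopped against it (3 N), so it is locked. I unload the key, straighten it and release.

Request:
move_arm --jaw '[0,0,0,0,0]' --dp '[[0,0.25,-0.03],[0,0.25,-0.03],[0,0.1,-0.03],[0,0,0],[0,0,0]]' --turn '[[0.02,0,0],[0.02,0,0],[0,0,0],[0,0,0],[0,0,0]]'

```text
time_s: 20.33
position: [0.5309, 0.1204, 0.2033]
tool_rot: [[-0.937, -0.349, -0.0], [-0.349, 0.937, 0.001], [-0.0, 0.001, -1.0]]
ft_force: [-1.5, 0.5, 4.5]
grip_width: 0.0033
gripper_force: 79.5
```

```bash
python3 f.py; python3 fl.py | grep s
```

```text
20.5833 [0.531  0.1201 0.2033] [-2.0515  0.9372  4.3582] along 1.5950507304027475 s 0.03780954944411389
s 0.012 n=15 z -0.0128..-0.0074 t 0.0021..0.0030
s 0.016 n=36 z -0.0166..-0.0066 t 0.0013..0.0033
s 0.020 n=50 z -0.0213..-0.0104 t -0.0006..0.0030
s 0.024 n=57 z -0.0257..-0.0152 t -0.0018..0.0029
s 0.028 n=79 z -0.0297..-0.0193 t -0.0035..0.0028
s 0.032 n=57 z -0.0325..-0.0233 t -0.0035..0.0026
s 0.044 n=7 z -0.0084..-0.0060 t 0.0082..0.0117
```

Request:
move_arm --jaw '[0,0,0,0.6,1.2,2,3,4,4,4,4,4]' --dp '[[0,0.2,-0.05],[0,0,0],[0,0,0],[0,0,0],[0,0,0],[0,0,0],[0,0,0],[0,0,0],[0,0,0],[0,0,0],[0,0,0],[0,0,0]]' --turn '[[0,0,0],[0,0,0],[0,0,0],[0,0,0],[0,0,0],[0,0,0],[0,0,0],[0,0,0],[0,0,0],[0,0,0],[0,0,0],[0,0,0]]' --force 20

```text
time_s: 21.63
position: [0.5302, 0.122, 0.2038]
tool_rot: [[-0.937, -0.349, 0.0], [-0.349, 0.937, 0.0], [-0.0, 0.0, -1.0]]
ft_force: [-0.4, 0.3, 0.9]
grip_width: 0.0401
gripper_force: 0.0
```

```bash
python3 f.py; python3 fl.py | grep s; python3 -c "
from h import *
print(observe()['grip_width'])"
```

```text
21.8833 [0.5302 0.122  0.2038] [-0.1106 -0.0949 -0.1801] along -0.05038855022595263 s 0.03986433943609564
s 0.012 n=16 z -0.0121..-0.0071 t 0.0023..0.0029
s 0.016 n=28 z -0.0171..-0.0077 t 0.0020..0.0031
s 0.020 n=44 z -0.0228..-0.0111 t 0.0001..0.0029
s 0.024 n=57 z -0.0257..-0.0152 t -0.0014..0.0027
s 0.028 n=69 z -0.0300..-0.0191 t -0.0033..0.0028
s 0.032 n=75 z -0.0339..-0.0242 t -0.0035..0.0029
s 0.036 n=9 z -0.0299..-0.0286 t -0.0033..0.0025
s 0.044 n=6 z -0.0142..-0.0117 t 0.0007..0.0031
0.03989508789135336
```

Released, with no contact force and the flap still down. I lift straight off and check.

Request:
move_arm --jaw '[4,4,4,4,4,4,4,4]' --dp '[[0,0,-1],[0,0,-2],[0,0,-2.5],[0,0,-2.5],[0,0,-2],[0,0,0],[0,0,0],[0,0,0]]' --turn '[[0,0,0],[0,0,0],[0,0,0],[0,0,0],[0,0,0],[0,0,0],[0,0,0],[0,0,0]]'

```text
time_s: 22.6
position: [0.5299, 0.122, 0.3029]
tool_rot: [[-0.937, -0.349, -0.002], [-0.349, 0.937, -0.0], [0.001, 0.001, -1.0]]
ft_force: [0.5, -0.1, 0.3]
grip_width: 0.0401
gripper_force: 0.0
```

```bash
python3 f.py; python3 fl.py | grep s; python3 - <<'E'
from h import *
w,_=cams.get_image("wrist"); im,_=cams.get_image("scene")
save("v8.png",np.hstack([cv2.resize(im[200:325,280:400],(384,400),interpolation=cv2.INTER_CUBIC),cv2.resize(w[120:280,240:400],(400,400),interpolation=cv2.INTER_CUBIC)]))
E
```

```text
22.85 [0.5299 0.122  0.3028] [-0.2186  0.0068  0.0616] along 0.08257502379772268 s 0.039942406367281115
s 0.012 n=3 z -0.0110..-0.0104 t 0.0027..0.0028
s 0.016 n=8 z -0.0159..-0.0103 t 0.0024..0.0028
s 0.020 n=14 z -0.0200..-0.0120 t 0.0018..0.0028
s 0.024 n=15 z -0.0232..-0.0155 t 0.0009..0.0028
s 0.028 n=23 z -0.0287..-0.0187 t -0.0000..0.0027
s 0.032 n=21 z -0.0342..-0.0241 t -0.0013..0.0028
s 0.036 n=5 z -0.0292..-0.0281 t -0.0013..0.0023
```

View pics/v8.png

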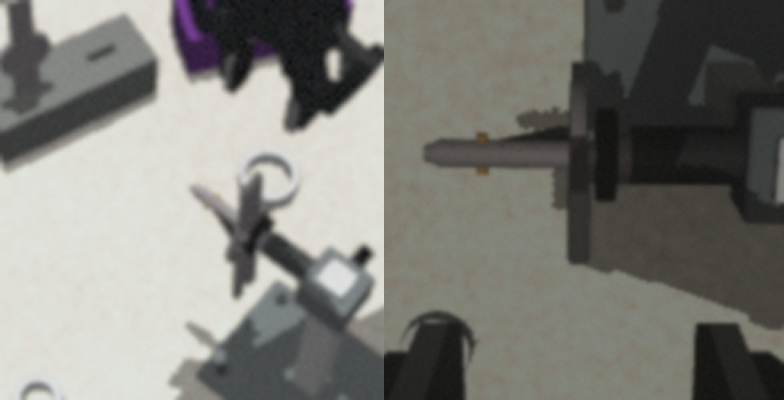

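The key hangs upright on the peg (wrist crop, px ~(578,160)) between the buffer and the lowered flap. The blank is still in the rack, and the gripper is clear of everything.

```bash
python3 -c "
from rig import ticket
print(ticket.close_job())"
```

```text
the job is handed in; nothing more can be done
None
```

The job is handed in: the key hangs on the peg, locked in by the lowered flap, and the blank is untouched in its slot. It took about 23 of the 51 s, pressing sensed at the wrist stayed near 10 N, and the hand-in gave no verdict.

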